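Set up the forming block, hollow up, with a ladle blank on it

TASK

Set up the forming station for dishing a small ladle bowl: tip the wooden forming block over the edge of the steel bed plate so that it lies flat on the plate with its round hollow facing up, and slide it home, flat against the stop angle. Then lay the round steel blank flat on the block so that it covers the whole hollow, and let go. Leave the square offcut, the ring and the chisel beside the station where they lie.

Things in the scene. Friction and masses are not known exactly. Their poses are not given: they have to be found in the camera images.
- bed: Fixed forming station: dark steel bed plate 10 mm thick on the bench, with a bright steel stop angle bolted on it. Origin: on the bench surface (z = 0) under the middle of the plate's open edge. The plate runs from x = 0 to -180 mm and y = -90 to +90 mm, its top at z = 10 mm. The block stands on the bench on the +x side and is tipped towards -x.
- bed_edge (a point): Middle of the top of the plate's open edge (bed x = 0, 10 mm above the bench; axes as the bed's): a square step 10 mm high along the bed's y, the fence about which the block is tipped.
- stop_face (a point): Middle of the stop angle's flat face, which looks along the bed's +x: 130 mm from the open edge (bed x = -130 mm), 160 mm wide along y; its top is 55 mm above the bench.
- block_center (a point): Centre of the loose hardwood forming block, 0.55 to 0.9 kg, 90 mm along its x, 110 mm along its y, 100 mm along its z: too wide for a common gripper. At first it stands on the bench, z up, axes within 0.15 rad of the bed's, its -x face 10 to 30 mm short of the open edge. Its +x face, turned away from the plate, has the round hollow; its top has a square groove 20 mm wide, 12 mm deep, along x.
- block_foot (a point): Middle of the block's lower edge on the plate's side (its -x, -z edge; axes as the block's). With this edge against the plate, a push high on the hollow face pivots the block about the plate's edge; past about 48 degrees it falls by itself onto its -x face, +x axis up, 90 mm tall, old top towards the stop, about 10 mm overhanging the edge. Home, the block's centre is 50 mm from the stop's face.
- hollow (a point): Centre of the hollow's mouth, on the block's +x face (45 mm from the block's centre, in the middle of the 110 x 100 mm face); the hollow is 46 mm across, 12 mm deep, charred dark. Axes as the block's: x points straight out of the hollow.
- blank_center (a point): Centre of the round steel blank, a plain disc 62 mm across and 5 mm thick, 118 g, lying loose and flat on the bench to the left or right of the station. Its z is its axis; either side may be up.
- square: Bystander: square steel offcut 50 x 50 x 5 mm, loose, lying on the bench; origin at the centre of its underside.
- ring: Bystander: steel ring, 54 mm outside, 32 mm inside, 6 mm high, loose; origin at the centre of its underside.
- chisel: Bystander: cold chisel 150 mm long, 18 mm high at most, lying on the bench beside the bed plate; origin under its middle, x along it.
Not all that is in view belongs to the job. Leave any black or green look-alike of the part that bears blank_center alone.

How it is judged:
At the end, for the whole second after the job is handed in: Block flat on the plate, hollow up (0.05 rad), old top or underside flat to the stop (gap under 5 mm, square within 0.06 rad), centre within 45 mm of the plate's middle line; blank flat on the block, centre within 8 mm of the hollow's; both at rest (angle between block_center's own x axis and vertical below 0.05 rad and angle between the z axis of block_center and the x axis of bed, either way round below 0.06 rad and x of block_center in the frame of bed below -0.075 m and y of block_center in the frame of bed between -0.045 and 0.045 m and height (world z) of block_center between 0.051 and 0.059 m and horizontal distance between blank_center and hollow below 0.008 m and height (world z) of blank_center between 0.0995 and 0.1065 m and angle between the z axis of blank_center and the x axis of hollow, either way round below 0.06 rad and linear speed of each of block, blank below 0.01 m/s); the robot touches nothing.
It fails at once if the square offcut, the ring or the chisel is shifted by more than 30 mm (distance of any of square, ring, chisel from where it was at the start of the episode above 0.03 m).
It also fails if it takes over 72 s, if anything falls off the work surface, if the arm or the gripper's body presses on something with over 40 N, if the wrist force passes 120 N, or if a joint passes its speed limit or range.

ROBOT

A 6-joint arm with a two-finger parallel gripper is mounted at the origin on the work surface. World frame = base frame: x ahead of the robot, y to its left, z up, the work surface at z = 0. Lengths are in m, angles in rad, forces in N, time in s.
With the tool pointing down it reaches from about 0.25 to 0.775 m from the base axis. Payload 4 kg.
Tool frame: the origin (TCP) lies at the centre of the arm's flange, where the gripper is bolted on; the fingertips stand 199 mm ahead of it and the grasp point (between the pads) lies 180 mm ahead of it; z points along the fingers, y is the line along which they close (so a half turn about z gives the same grasp; the last joint's range is limited). The gripper opens to 94 mm and grips with 3 to 60 N. Pads are 16 mm wide; open, the fingers measure 119 mm over their backs; the gripper's body (75 mm by 177 mm) begins 78 mm behind the grasp point.
Start: joints at [-1.321, 0.087, 1.371, -0, 1.684, -0.103], TCP at [0.19, -0.516, 0.405] pointing down, gripper open.
Joint ranges: [-3.1, 3.1], [-0.76, 2.03], [0.27, 2.55], [-1.08, 4.22], [0.17, 2.65], [-2.57, 2.57]. Speed limits (rad/s): [2.79, 2.79, 3.14, 3.14, 3.14, 3.14].

INTERFACE

Orientations are given as a rotation vector (axis times angle).
In Python, from bench import readout, vision, hand_in, spotter gives the robot as it stands.
- The arm moves only by the shell command python3 -m handwheel 'ROWS' [FORCE]. ROWS is JSON, a list that holds one entry, the list of rows, each a list of 5 numbers: the shift along the world's x, y, z in m, then the turn about the world's z in degrees, then the gripper's target within -1 to 1 (fully open at 1, half-way at 0, shut at -1). In form: [[[x, y, z, yaw, hand], ...]]. A call has 1 to 20 rows; each row shifts and turns the commanded pose from where the row before left it; what a row does not reach is not made up. A row lasts 1/12 s, in which the tool goes at most 41.7 mm and 7.16 degrees, less where a joint would pass 70% of its speed; a pose out of reach is approached as far as the arm can. A call is refused whole if a number of a shift passes 0.0417 or a number of a turn 7.16, either way. A call with a gripper value outside its range is refused whole. The fingers move at their own pace and stop on an object; FORCE is the grip in N (left out, the last holds). Time passes only in rows, so rows that do not move let the fingers close. It gives the time, the measured TCP pose, the force, the opening and the grip force at its end, in the units of the state.
- readout.sense(): the state, without advancing time (a new reading comes with each control period).
- vision.snapshot(name): name is "scene" or "top"; returns the picture (384x512x3 uint8, red, green, blue); there is no depth.
- vision.calibration(name): a dict with "camera_matrix" (3x3 intrinsics, pixels), "extrinsics" (4x4, takes a point from camera to world coordinates). Camera axes: x right, y up, looking along -z (the intrinsics and any distortion apply to the point x, -y, -z); pixel columns grow to the right and rows downward; lengths in m; the calibration is good to about 2 mm. A picture is of the moment at which its call begins. calibration takes no time and is no camera call.
- hand_in(): hands the job in; it is judged then, once.
Trained networks look in the newest picture that a camera, given by its name, has taken for a name from the list of things; names that differ only in an ending like _2 or _b are one class to them, and where a whole thing is asked for, a point or a joint stands for the part that bears it (a point fixed in the world has none). Each returns a list of dicts, best first, with "score" (0 to 1); they miss things now and then, are a little off and sometimes report something else, mostly with a low value. They report only what shows in the picture. A call takes as long as a camera call. They do not tell look-alikes from the thing itself.
- spotter.masks_of(camera, thing): "region" (384x512 bool, what is visible of it).
- spotter.mark_of(camera, thing): "location" ([x, y, z] in m, in world coordinates, good to about 4 mm: a listed point, or the origin of a listed thing).
The state is a dict: "time": time; "joint_positions": joint angles; "dq": joint speeds; "joint_efforts": joint torques, N m; "eef_pos": TCP position; "ee_rot": TCP orientation; "force": force on the tool from outside, world axes, zero at the start; "wrist_torque": the same for the moment, N m; "finger_gap": opening from 0.0 (shut) to 1.0 (fully open); "grip_force": force on a finger pad.
Only numpy, scipy, OpenCV 4.12 (cv2) and the standard library are available. Lean on these libraries where they do the work, as an engineer would, in place of code of your own. Each camera call takes 0.05 s, during which the arm holds its last target. There are 200 camera calls.

## Working session

There is one attempt and no reset: what is moved stays moved. The work goes in short steps, Python scripts to look and compute and a shell command to move; the robot and the scene stay as the last step left them, time stands still between calls to the robot, and variables do not carry over. Pictures are saved under pics/ and viewed, at most 10 in all, crops included, and the job is handed in when it is done.

```bash
mkdir -p pics; cat > h.py <<'E'
import numpy as np,cv2
from bench import readout,vision,hand_in,spotter
def cal(n):
    c=vision.calibration(n);return np.array(c["camera_matrix"]),np.array(c["extrinsics"]),c
def ray(n,u,v,z):
    K,T,_=cal(n);d=np.linalg.inv(K)@[u,v,1];d=T[:3,:3]@[d[0],-d[1],-d[2]];o=T[:3,3]
    return o+d*(z-o[2])/d[2]
def proj(n,P):
    K,T,_=cal(n);p=np.linalg.inv(T)@np.r_[P,1];q=K@[p[0],-p[1],-p[2]];return q[:2]/q[2]
def save(n,f,crop=None,s=1):
    im=vision.snapshot(n)
    o=im if crop is None else im[crop[1]:crop[3],crop[0]:crop[2]]
    cv2.imwrite('pics/'+f,cv2.resize(o[:,:,::-1],None,fx=s,fy=s,interpolation=cv2.INTER_CUBIC));return im
E
python3 - <<'E'
from h import *
a=save('scene','s0.png');b=save('top','t0.png')
cv2.imwrite('pics/both0.png',np.vstack([cv2.resize(x[:,:,::-1],(400,300)) for x in(a,b)]))
for n in('scene','top'):
    print(n,list(cal(n)[2].keys()),cal(n)[1][:3,3].round(3))
    for t in['bed','bed_edge','stop_face','block_center','block_foot','hollow','blank_center','square','ring','chisel']:
        for r in spotter.mark_of(n,t)[:3]:print(n,t,round(r['score'],2),np.round(r['location'],3),proj(n,r['location']).round())
s=readout.sense();print(s)
E
```

```text
scene ['camera_matrix', 'extrinsics'] [ 1.245 -0.289  0.778]
scene stop_face 0.74 [0.433 0.041 0.031] [272. 155.]
scene block_center 0.97 [ 0.615 -0.018  0.053] [275. 202.]
scene block_foot 0.71 [ 0.617 -0.017  0.053] [276. 202.]
scene blank_center 0.88 [ 0.485 -0.454 -0.   ] [ 84. 219.]
scene blank_center 0.85 [ 0.433 -0.339  0.001] [130. 194.]
scene square 0.77 [ 0.494  0.319 -0.003] [373. 159.]
scene ring 0.78 [ 0.619 -0.311 -0.001] [153. 248.]
scene chisel 0.51 [ 0.508  0.142 -0.   ] [317. 175.]
top ['camera_matrix', 'extrinsics'] [ 0.376 -0.045  1.127]
top bed 0.8 [ 0.55  -0.009  0.002] [230. 204.]
top bed 0.56 [0.437 0.041 0.028] [210. 243.]
top bed_edge 0.69 [ 0.552 -0.009  0.008] [230. 203.]
top stop_face 0.71 [0.439 0.038 0.03 ] [211. 242.]
top stop_face 0.64 [0.505 0.14  0.   ] [177. 218.]
top block_center 0.63 [ 0.615 -0.021  0.052] [235. 178.]
top block_foot 0.94 [ 0.576 -0.002  0.001] [228. 195.]
top block_foot 0.24 [0.507 0.136 0.001] [179. 218.]
top blank_center 0.92 [ 0.486 -0.454  0.003] [385. 230.]
top blank_center 0.91 [ 0.426 -0.221  0.001] [304. 249.]
top blank_c
[... 201 characters left out ...]
1.1, 'joint_positions': array([-1.32111581e+00,  8.72256813e-02,  1.37072483e+00,  6.82478596e-06,
        1.68360322e+00, -1.03115312e-01]), 'dq': array([-4.78986469e-05,  1.08283041e-03, -1.18853042e-03, -1.42317388e-03,
       -2.34054589e-03,  6.37601564e-04]), 'joint_efforts': array([-1.24667964e-03, -3.40053141e+01, -3.02601671e+01,  7.14659994e-02,
        2.38448189e-02, -2.87379089e-05]), 'eef_pos': array([ 0.19002659, -0.51613115,  0.40467921]), 'ee_rot': array([3.09280408e+00, 5.51295370e-01, 1.50993336e-05]), 'force': array([ 0.50523351, -0.74479569, -0.58292937]), 'wrist_torque': array([-0.00113341, -0.03884343,  0.0006334 ]), 'grip_force': 0.0, 'finger_gap': 1.0045777497958577}
```

View pics/s0.png

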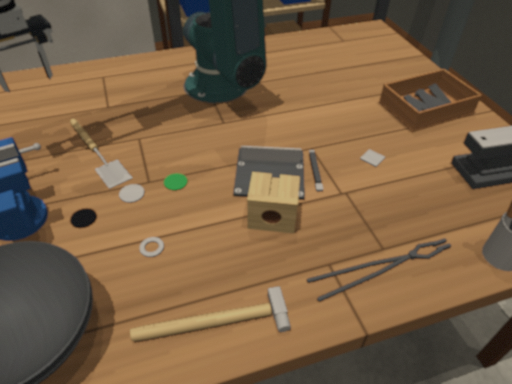

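View pics/t0.png

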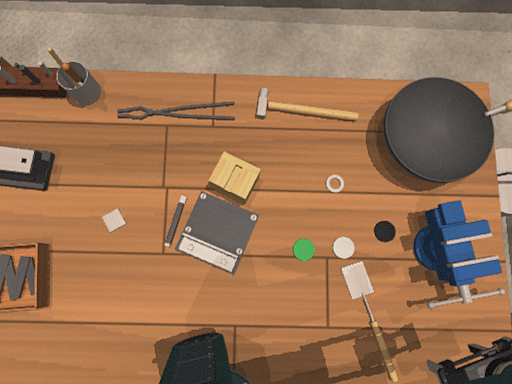

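Top view shows the station at about (220,232), the block at (235,177) and the groove along its top. Candidates for the blank, by top pixel: steel disc (344,247), green disc (304,249), black disc (385,231), ring (335,183), square offcut (114,220). By the description I choose the plain steel disc at (344,247).

```bash
python3 - <<'E'
from h import *
im=save('top','c0.png',(165,140,405,300),3.3)
def mask(t):
    return [(r['score'],r['region']) for r in spotter.masks_of('top',t)]
for t,z in(('bed',.01),('block_center',.1),('blank_center',.005),('chisel',.015)):
    for s,m in mask(t)[:3]:
        c,_=cv2.findContours(m.astype(np.uint8),0,2);c=max(c,key=cv2.contourArea)[:,0]
        P=np.array([ray('top',u+0.0,v+0.0,z)[:2] for u,v in c],np.float32)*1000
        r=cv2.minAreaRect(P);col=im[m].mean(0)
        print(t,round(s,2),np.round(r[0]),np.round(r[1]),round(r[2],1),col.round(),c.min(0),c.max(0))
        if t in('block_center','bed'):
            print(cv2.approxPolyDP(c[:,None],3,True)[:,0].tolist())
E
```

```text
bed 0.67 [468.  24.] [182. 184.] 68.9 [132. 122. 115.] [176 192] [258 274]
[[202, 192], [176, 249], [234, 274], [258, 216]]
block_center 0.76 [606. -22.] [118. 105.] 64.6 [200. 166. 107.] [209 152] [260 204]
[[224, 152], [209, 179], [211, 187], [245, 204], [260, 169]]
block_center 0.58 [488. 127.] [ 17. 135.] 74.3 [113. 104.  97.] [166 196] [186 246]
[[184, 196], [167, 236], [168, 246], [186, 200]]
block_center 0.25 [484. 286.] [46. 45.] 30.2 [212. 192. 176.] [103 210] [124 231]
[[118, 210], [103, 217], [109, 231], [124, 224]]
blank_center 0.86 [ 481. -453.] [57. 60.] 87.9 [53. 47. 45.] [375 221] [395 242]
blank_center 0.72 [ 433. -333.] [59. 58.] 26.4 [221. 207. 190.] [333 237] [354 258]
blank_center 0.7 [ 426. -220.] [56. 59.] 1.3 [ 80. 176.  91.] [293 239] [314 259]
```

View pics/c0.png

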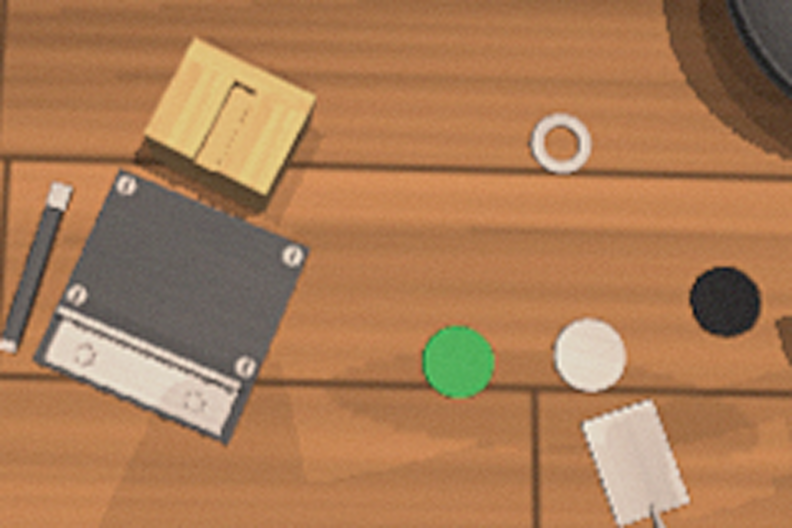

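```bash
cat > bedfit.py <<'E'
from h import *
E
python3 - <<'E'
from h import *
for n,L in(('edge/side z=.01',[(118,170,.01),(310,247,.01),(228,445,.01),(36,360,.01)]),('stop top',[(60,308,.055),(240,385,.055)]),('block top',[(195,38,.1),(316,97,.1),(270,186,.1),(144,132,.1)]),('groove',[(236,82,.1),(194,160,.1)])):
    P=[ray('top',165+(u+.5)/3.3-.5,140+(v+.5)/3.3-.5,z)[:2] for u,v,z in L]
    print(n,np.round(P,3).tolist(),[round(float(np.degrees(np.arctan2(*(np.roll(P,-1,0)[i]-P[i])[::-1]))),1) for i in range(len(P))])
for p in ([.45,-.1,0],[.45,.1,0]): print(proj('top',p))
print(np.round(spotter.mark_of('top','hollow')[:1],3) if spotter.mark_of('top','hollow') else 0,[ (r['score'],np.round(r['location'],3)) for r in spotter.mark_of('scene','hollow')])
R=cv2.Rodrigues(readout.sense()['ee_rot'])[0];print(R.round(3))
E
```

```text
edge/side z=.01 [[0.583, 0.076], [0.52, -0.091], [0.352, -0.026], [0.419, 0.138]] [-110.6, 158.7, 67.8, -20.5]
stop top [[0.459, 0.114], [0.401, -0.035]] [-111.6, 68.4]
block top [[0.677, 0.009], [0.631, -0.09], [0.557, -0.055], [0.598, 0.047]] [-115.2, 154.4, 67.9, -25.7]
groove [[0.642, -0.025], [0.576, 0.006]] [154.0, -26.0]
[261.06145779 239.68966078]
[190.26427016 238.05439014]
0 []
[[ 0.938  0.346  0.   ]
 [ 0.346 -0.938 -0.   ]
 [-0.     0.    -1.   ]]
```

Bed yaw ≈ -21.2°, open-edge middle (0.5515, -0.0075), block yaw ≈ -25.5°, about 21 mm short of the edge. Sizes and heights agree with the description, so I move in front of the hollow with the fingers spread about 60 mm and aligned with the bed's y.

```bash
python3 -m handwheel '[[[0.025,0.0232,0,-2.07,0.28],[0.025,0.0232,0,-2.07,0.28],[0.025,0.0232,0,-2.07,0.28],[0.025,0.0232,0,-2.07,0.28],[0.025,0.0232,0,-2.07,0.28],[0.025,0.0232,0,-2.07,0.28],[0.025,0.0232,0,-2.07,0.28],[0.025,0.0232,0,-2.07,0.28],[0.025,0.0232,0,-2.07,0.28],[0.025,0.0232,0,-2.07,0.28],[0.025,0.0232,0,-2.07,0.28],[0.025,0.0232,0,-2.07,0.28],[0.025,0.0232,0,-2.07,0.28],[0.025,0.0232,0,-2.07,0.28],[0.025,0.0232,0,-2.07,0.28],[0.025,0.0232,0,-2.07,0.28],[0.025,0.0232,0,-2.07,0.28],[0.025,0.0232,0,-2.07,0.28],[0.025,0.0232,0,-2.07,0.28],[0.025,0.0232,0,-2.07,0.28]]]' 30
cat > st.py <<'E'
from h import *
s=readout.sense();R=cv2.Rodrigues(s['ee_rot'])[0];p=s['eef_pos'];d=p[:2]-[.5515,-.0075]
c,q=np.cos(np.radians(21.2)),np.sin(np.radians(21.2))
print('t',round(s['time'],2),'p',p.round(4),'tipz',round(p[2]-.199,4),'yaw',round(float(np.degrees(np.arctan2(R[1,0],R[0,0]))),2),'bed xy',np.round([d[0]*c-d[1]*q,d[0]*q+d[1]*c],4),'F',s['force'].round(1),'gap',round(s['finger_gap'],3),round(s['grip_force'],1),'q6',s['joint_positions'].round(2))
E
python3 st.py
```

```text
time: 3.12
eef_pos: [0.6911, -0.0508, 0.4046]
ee_rot: [3.087, -0.58, -0.0]
force: [0.8, -0.8, 0.6]
finger_gap: 0.643
grip_force: 0.0
t 3.12 p [ 0.6911 -0.0508  0.4046] tipz 0.2056 yaw -21.28 bed xy [0.1458 0.0102] F [ 0.8 -0.8  0.6] gap 0.643 0.0 q6 [-0.16  0.41  0.97 -0.    1.75  1.79]
```

```bash
python3 -m handwheel '[[[0,0,-0.0285,0,0.28],[0,0,-0.0285,0,0.28],[0,0,-0.0285,0,0.28],[0,0,-0.0285,0,0.28],[0,0,-0.0285,0,0.28],[0,0,-0.0285,0,0.28],[-0.0056,0.0022,0,0,0.28],[-0.0056,0.0022,0,0,0.28],[-0.0056,0.0022,0,0,0.28],[-0.0056,0.0022,0,0,0.28],[-0.0056,0.0022,0,0,0.28],[-0.0056,0.0022,0,0,0.28],[-0.0056,0.0022,0,0,0.28],[0,0,0,0,0.28]]]' >/dev/null; python3 st.py; python3 -c "
from h import *
save('top','c1.png',(165,100,325,280),3)"
```

```text
t 4.28 p [ 0.6507 -0.0365  0.2365] tipz 0.0375 yaw -21.16 bed xy [0.103  0.0088] F [ 2.3 -1.   0.7] gap 0.64 1.4 q6 [-0.14  0.39  1.34 -0.    1.4   1.8 ]
```

View pics/c1.png

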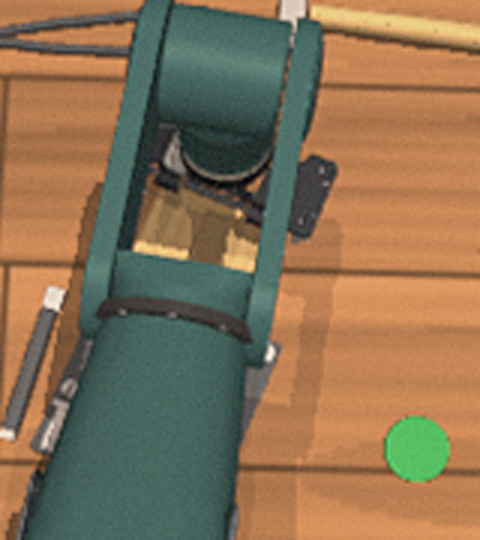

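The arm hides most of the station; the block's top shows at about (195,225) in the crop, in front of the fingers. I continue by force.

```bash
python3 -m handwheel '[[[-0.0028,0.0011,0,0,0.28],[-0.0028,0.0011,0,0,0.28],[0,0,0,0,0.28]]]' >/dev/null; python3 st.py;  python3 -m handwheel '[[[-0.0028,0.0011,0,0,0.28],[0,0,0,0,0.28]]]' >/dev/null; python3 st.py
```

```text
t 4.58 p [ 0.6471 -0.0356  0.2364] tipz 0.0374 yaw -21.26 bed xy [0.0993 0.0083] F [ 9.  -3.8  3.2] gap 0.642 4.7 q6 [-0.14  0.38  1.35 -0.    1.4   1.8 ]
t 4.75 p [ 0.6454 -0.0353  0.2375] tipz 0.0385 yaw -21.3 bed xy [0.0976 0.0081] F [12.7 -5.1  1.2] gap 0.64 6.5 q6 [-0.14  0.38  1.36 -0.    1.39  1.8 ]
```

```bash
python3 -m handwheel '[[[0.0093,-0.0036,0,0,0.28],[0,0,0.0277,0,0.28],[0,0,0.0277,0,0.28],[-0.0056,0.0022,0,0,0.28],[-0.0048,0.0018,0.0048,0,0.28],[-0.0048,0.0018,0.0048,0,0.28],[-0.0048,0.0018,0.0048,0,0.28],[-0.0054,0.0021,0.0039,0,0.28],[-0.0054,0.0021,0.0039,0,0.28],[-0.0054,0.0021,0.0039,0,0.28]]]' >/dev/null; python3 st.py; python3 -c "
from h import *
save('scene','s1.png',(200,60,380,260),3)"
```

```text
t 5.58 p [ 0.6164 -0.0234  0.3178] tipz 0.1188 yaw -21.22 bed xy [0.0662 0.0086] F [ 4.2 -1.1  5.2] gap 0.636 3.1 q6 [-0.13  0.26  1.34 -0.    1.53  1.81]
```

View pics/s1.png

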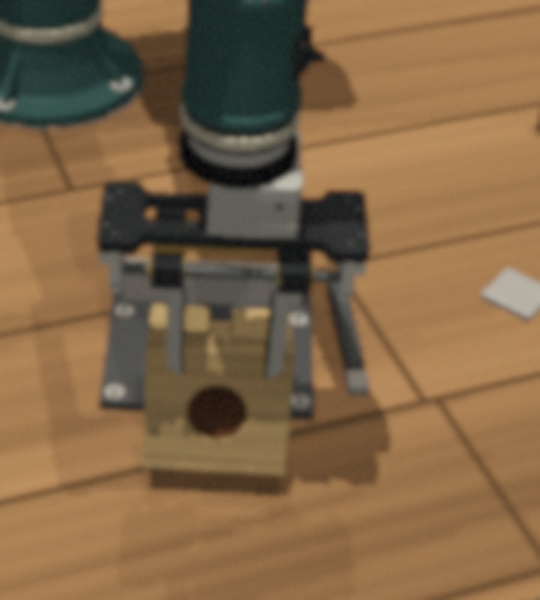

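The block is tipping: both fingers press high on the hollow face at (175,365) and (275,365), the hollow is at (217,410), and the rear lower edge has lifted. I continue the arc.

```bash
python3 -m handwheel '[[[-0.006,0.0023,0.0028,0,0.28],[-0.006,0.0023,0.0028,0,0.28],[-0.006,0.0023,0.0028,0,0.28],[-0.0063,0.0025,0.0016,0,0.28],[-0.0063,0.0025,0.0016,0,0.28],[-0.0063,0.0025,0.0016,0,0.28],[-0.0065,0.0025,0.0004,0,0.28],[-0.0065,0.0025,0.0004,0,0.28],[-0.0065,0.0025,0.0004,0,0.28],[-0.0077,0.003,0,0,0.28],[-0.0077,0.003,0,0,0.28],[0,0,0,0,0.28],[0,0,0,0,0.28],[0,0,0,0,0.28]]]' >/dev/null; python3 st.py; python3 -c "
from h import *
save('scene','s2.png',(200,60,380,260),3)"
```

```text
t 6.8 p [0.5437 0.0048 0.3295] tipz 0.1305 yaw -21.18 bed xy [-0.0117  0.0086] F [ 0.1  0.7 -0.8] gap 0.641 0.0 q6 [-0.1   0.1   1.51 -0.    1.54  1.85]
```

View pics/s2.png

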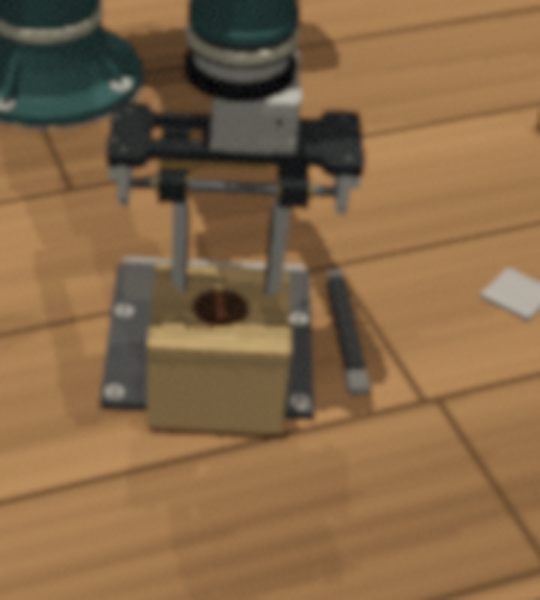

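The block lies flat on the plate with the hollow up (217,305), overhanging the open edge. Next I go behind it, lower the fingers and slide it home.

```bash
python3 -m handwheel '[[[0,0,0.02,0,0.28],[0.0249,-0.0097,0,0,0.28],[0.0249,-0.0097,0,0,0.28],[0.0249,-0.0097,0,0,0.28],[0,0,-0.0289,0,0.28],[0,0,-0.0289,0,0.28],[0,0,-0.0289,0,0.28],[0,0,-0.0289,0,0.28],[-0.0093,0.0036,0,0,0.28],[-0.0093,0.0036,0,0,0.28],[-0.0093,0.0036,0,0,0.28],[-0.0057,0.0022,0,0,0.28],[-0.0057,0.0022,0,0,0.28],[-0.0057,0.0022,0,0,0.28],[-0.0057,0.0022,0,0,0.28],[-0.0057,0.0022,0,0,0.28],[-0.0057,0.0022,0,0,0.28],[0,0,0,0,0.28]]]' >/dev/null; python3 st.py; python3 -m handwheel '[[[-0.0056,0.0022,0,0,0.28],[-0.0056,0.0022,0,0,0.28],[0,0,0,0,0.28]]]' >/dev/null; python3 st.py
```

```text
t 8.35 p [5.556e-01 1.000e-04 2.349e-01] tipz 0.0359 yaw -21.17 bed xy [0.001  0.0086] F [ 1.6 -1.  -0.4] gap 0.64 0.6 q6 [-0.1   0.19  1.6   0.    1.35  1.84]
t 8.6 p [0.5444 0.0044 0.2343] tipz 0.0353 yaw -21.17 bed xy [-0.0109  0.0086] F [ 1.4 -1.3  0.9] gap 0.643 0.9 q6 [-0.1   0.17  1.62  0.    1.35  1.84]
```

```bash
python3 -m handwheel '[[[-0.0047,0.0018,0,0,0.28],[-0.0028,0.0011,0,0,0.28],[0,0,0,0,0.28]]]' >/dev/null; python3 st.py; python3 -m handwheel '[[[-0.0028,0.0011,0,0,0.28],[-0.0028,0.0011,0,0,0.28],[0,0,0,0,0.28]]]' >/dev/null; python3 st.py
```

```text
t 8.85 p [0.5376 0.0069 0.2343] tipz 0.0353 yaw -21.21 bed xy [-0.0182  0.0084] F [ 4.1 -1.5  1.4] gap 0.637 2.1 q6 [-0.09  0.16  1.64 -0.    1.34  1.85]
t 9.1 p [0.5348 0.0076 0.236 ] tipz 0.037 yaw -21.31 bed xy [-0.021  0.008] F [14.6 -7.9 -1.7] gap 0.642 7.8 q6 [-0.09  0.15  1.65 -0.    1.33  1.85]
```

```bash
python3 -m handwheel '[[[-0.0028,0.0011,0,0,0.28],[0,0,0,0,0.28]]]'|grep force; python3 -m handwheel '[[[0.0093,-0.0036,0,0,0.28],[0.0093,-0.0036,0,0,0.28],[0,0,0.0285,0,0.28],[0,0,0.0285,0,0.28],[0,0,0.0285,0,0.28],[0,0,0.0285,0,0.28],[0,0,0.0285,0,0.28],[-0.0097,-0.028,0,1.77,1],[-0.0097,-0.028,0,1.77,1],[-0.0097,-0.028,0,1.77,1],[-0.0097,-0.028,0,1.77,1],[-0.0097,-0.028,0,1.77,1],[-0.0097,-0.028,0,1.77,1],[-0.0097,-0.028,0,1.77,1],[-0.0097,-0.028,0,1.77,1],[-0.0097,-0.028,0,1.77,1],[-0.0097,-0.028,0,1.77,1],[-0.0097,-0.028,0,1.77,1],[-0.0097,-0.028,0,1.77,1],[0,0,0,0,1]]]' >/dev/null; python3 st.py
python3 - <<'E'
from h import *
a=save('top','t3.png',(165,140,325,300),4)
for n in('top','scene'):
    if n=='scene':vision.snapshot(n)
    for t in('hollow','block_center','blank_center','chisel'):
        for r in spotter.mark_of(n,t)[:3]:
            d=r['location'][:2]-np.array([.5515,-.0075]);c,q=np.cos(np.radians(21.2)),np.sin(np.radians(21.2))
            print(n,t,round(r['score'],2),np.round(r['location'],4),'bed',np.round([d[0]*c-d[1]*q,d[0]*q+d[1]*c],3))
    for r in spotter.masks_of(n,'hollow')[:2]:
        ys,xs=np.nonzero(r['region']);print('mask',r['score'],len(xs),ray(n,xs.mean(),ys.mean(),.1).round(4))
E
```

```text
force: [19.6, -8.0, -3.8]
grip_force: 10.3
t 10.93 p [ 0.4295 -0.3363  0.3744] tipz 0.1754 yaw -0.18 bed xy [ 0.0052 -0.3506] F [ 0.2 -0.1 -0.3] gap 0.997 0.0 q6 [-0.77  0.09  1.43 -0.    1.63  0.81]
top hollow 0.68 [0.4834 0.0276 0.099 ] bed [-0.076  0.008]
top blank_center 0.84 [ 0.4273 -0.2214  0.0007] bed [-0.038 -0.244]
top blank_center 0.57 [ 0.4311 -0.3341  0.0005] bed [ 0.006 -0.348]
top chisel 0.84 [ 5.041e-01  1.368e-01 -2.000e-04] bed [-0.096  0.117]
mask 0.81 1678 [0.4786 0.0244 0.1   ]
scene hollow 0.93 [0.4839 0.0275 0.0988] bed [-0.076  0.008]
scene block_center 0.78 [0.483  0.0283 0.0581] bed [-0.077  0.009]
scene blank_center 0.87 [ 4.826e-01 -4.551e-01 -4.000e-04] bed [ 0.098 -0.442]
scene blank_center 0.83 [ 0.4367 -0.3381  0.0028] bed [ 0.013 -0.35 ]
scene blank_center 0.65 [ 0.4267 -0.2255 -0.0008] bed [-0.038 -0.248]
scene chisel 0.8 [ 0.5085  0.1373 -0.0023] bed [-0.092  0.119]
mask 0.96 2361 [0.5256 0.0042 0.1   ]
```

View pics/t3.png

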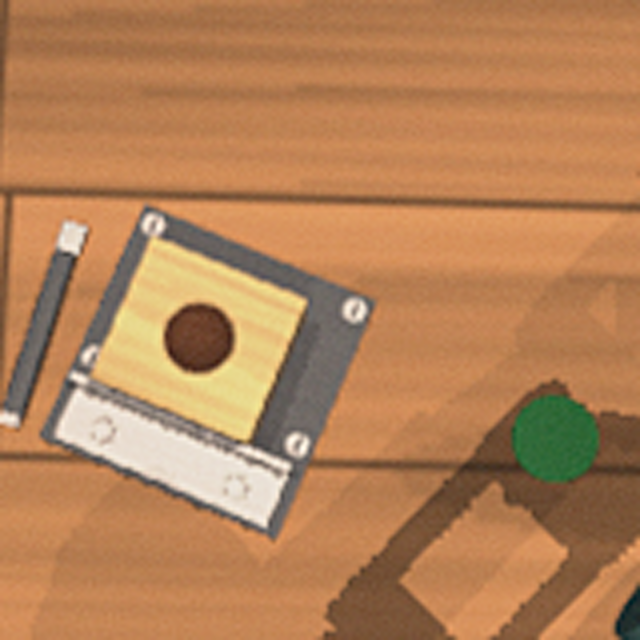

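The block lies home against the stop angle, hollow up at crop (200,337), and the chisel is still at (40,320). Now the blank.

```bash
python3 -m handwheel '[[[0.0045,0.0003,-0.024,0,1],[0,0,-0.024,0,1],[0,0,-0.024,0,1],[0,0,-0.024,0,1],[0,0,-0.024,0,1],[0,0,-0.024,0,1],[0,0,-0.02,0,1],[0,0,-0.004,0,1],[0,0,0,0,1]]]' >/dev/null; python3 st.py
python3 - <<'E'
from h import *
print(ray('top',165+200.5/4-.5,140+337.5/4-.5,.1))
im=save('scene','s3.png',(90,150,190,250),4)
E
```

```text
t 12.28 p [ 0.4355 -0.3321  0.2068] tipz 0.0078 yaw 0.06 bed xy [ 0.0092 -0.3445] F [-0.1 -1.   0.7] gap 1.0 0.0 q6 [-0.75  0.21  1.64 -0.    1.3   0.81]
[0.48141531 0.02603871 0.1       ]
```

View pics/s3.png

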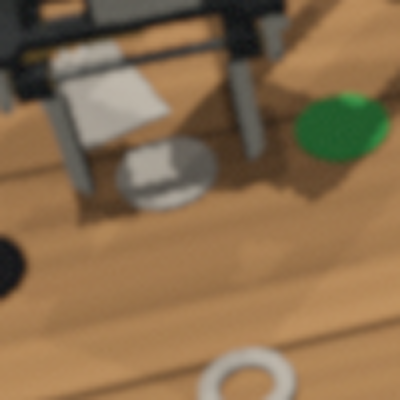

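The fingertips at (87,190) and (252,155) straddle the disc centre at (167,173). I lower and grip.

```bash
python3 -m handwheel '[[[0,0,-0.003,0,1],[0,0,-0.0025,0,1],[0,0,0,0,1]]]' 25 >/dev/null; python3 st.py; python3 -m handwheel '[[[0,0,0,0,-1],[0,0,0,0,-1],[0,0,0,0,-1],[0,0,0,0,-1],[0,0,0,0,-1],[0,0,0,0,-1]]]' 25 >/dev/null; python3 st.py
```

```text
t 12.58 p [ 0.4362 -0.3328  0.204 ] tipz 0.005 yaw 0.06 bed xy [ 0.0102 -0.345 ] F [ 0.5 -0.1  0.7] gap 0.998 0.0 q6 [-0.76  0.21  1.64 -0.    1.29  0.81]
t 13.08 p [ 0.436  -0.3327  0.2031] tipz 0.0041 yaw 0.06 bed xy [ 0.0099 -0.345 ] F [-0.2 -0.6  0.6] gap 0.634 25.0 q6 [-0.76  0.21  1.64 -0.    1.29  0.81]
```

```bash
python3 -m handwheel '[[[0,0,0,0,0.6],[0,0,0,0,0.6],[0,0,-0.002,0,0.6],[0,0,0,0,0.6],[0,0,0,0,0.6]]]' >/dev/null; python3 st.py; python3 -m handwheel '[[[0,0,0,0,-1],[0,0,0,0,-1],[0,0,0,0,-1],[0,0,0,0,-1],[0,0,0,0,-1]]]' 25 >/dev/null; python3 st.py;  python3 -m handwheel '[[[0,0,0.01,0,-1],[0,0,0.03,0,-1],[0,0,0.03,0,-1],[0,0,0.03,0,-1],[0,0,0.03,0,-1],[0,0,0.03,0,-1],[0,0,0,0,-1]]]' 25 >/dev/null; python3 st.py
```

```text
t 13.5 p [ 0.4359 -0.3325  0.2007] tipz 0.0017 yaw 0.06 bed xy [ 0.0097 -0.3448] F [-0.1 -0.  -0.8] gap 0.797 0.0 q6 [-0.76  0.21  1.65 -0.    1.28  0.81]
t 13.92 p [ 0.4359 -0.3326  0.201 ] tipz 0.002 yaw 0.05 bed xy [ 0.0098 -0.3449] F [0.1 0.7 0.1] gap 0.647 25.0 q6 [-0.76  0.21  1.65 -0.    1.28  0.81]
t 14.5 p [ 0.4366 -0.3332  0.3696] tipz 0.1706 yaw 0.06 bed xy [ 0.0107 -0.3452] F [ 1.4 -1.2 -0.4] gap 0.649 25.0 q6 [-0.76  0.09  1.44  0.    1.6   0.81]
```

```bash
python3 -m handwheel '[[[0.0038,0.03,0,0,-1],[0.0038,0.03,0,0,-1],[0.0038,0.03,0,0,-1],[0.0038,0.03,0,0,-1],[0.0038,0.03,0,0,-1],[0.0038,0.03,0,0,-1],[0.0038,0.03,0,0,-1],[0.0038,0.03,0,0,-1],[0.0038,0.03,0,0,-1],[0.0038,0.03,0,0,-1],[0.0038,0.03,0,0,-1],[0.0038,0.03,0,0,-1],[0,0,-0.02,0,-1],[0,0,-0.02,0,-1],[0,0,-0.01,0,-1],[0,0,0,0,-1],[0,0,0,0,-1]]]' >/dev/null; python3 st.py
python3 - <<'E'
from h import *
im=save('scene','s4.png',(210,90,340,220),4)
for n in('scene','top'):
    if n=='top':vision.snapshot(n)
    for t in('hollow','blank_center'):
        for r in spotter.mark_of(n,t)[:2]:print(n,t,round(r['score'],2),np.round(r['location'],4))
E
```

```text
t 15.92 p [0.4813 0.0272 0.3103] tipz 0.1113 yaw 0.03 bed xy [-0.078   0.0069] F [ 0.8 -0.1 -1.9] gap 0.646 25.0 q6 [-0.06 -0.03  1.67 -0.    1.49  1.51]
scene hollow 0.95 [0.4828 0.0244 0.0996]
scene hollow 0.22 [ 0.6175 -0.3147 -0.001 ]
scene blank_center 0.84 [ 0.4265 -0.2227  0.0024]
scene blank_center 0.8 [ 0.4805 -0.4556 -0.0008]
top hollow 0.55 [0.4795 0.028  0.099 ]
top blank_center 0.87 [ 0.4835 -0.4513  0.0039]
top blank_center 0.57 [0.4811 0.0277 0.1137]
```

View pics/s4.png

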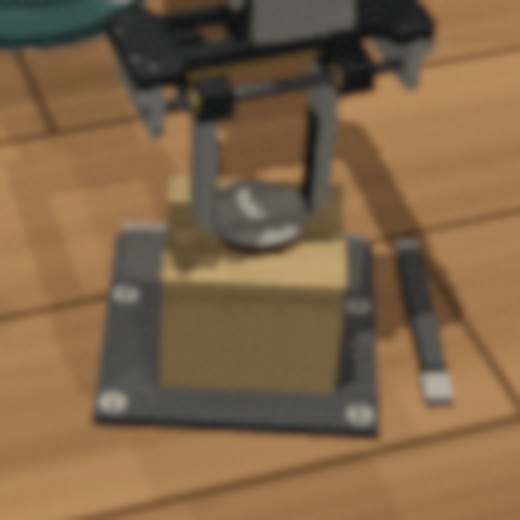

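The disc is held level at (262,215) over the block, and the network puts it within about 2 mm of the hollow. I lower it until it touches.

```bash
python3 -m handwheel '[[[0,0,-0.004,0,-1],[0,0,-0.003,0,-1],[0,0,0,0,-1]]]' >/dev/null; python3 st.py;python3 -m handwheel '[[[0,0,-0.0015,0,-1],[0,0,0,0,-1],[0,0,0,0,-1]]]' >/dev/null; python3 st.py
```

```text
t 16.47 p [0.4813 0.0273 0.3031] tipz 0.1041 yaw 0.05 bed xy [-0.0781  0.0071] F [-0.9  0.1 -1.4] gap 0.645 25.0 q6 [-0.06 -0.02  1.68 -0.    1.48  1.51]
t 16.72 p [0.4815 0.0274 0.3023] tipz 0.1033 yaw 0.06 bed xy [-0.0779  0.0072] F [ 0.2 -0.7 -1.9] gap 0.647 25.0 q6 [-0.06 -0.02  1.69 -0.    1.48  1.51]
```

```bash
python3 -m handwheel '[[[0,0,-0.001,0,-1],[0,0,0,0,-1],[0,0,0,0,-1]]]' >/dev/null; python3 st.py;python3 -m handwheel '[[[0,0,-0.001,0,-1],[0,0,0,0,-1],[0,0,0,0,-1]]]' >/dev/null; python3 st.py
```

```text
t 16.97 p [0.4815 0.0274 0.3015] tipz 0.1025 yaw 0.06 bed xy [-0.0778  0.0072] F [ 0.2  0.2 -1.3] gap 0.645 25.0 q6 [-0.06 -0.02  1.69 -0.    1.47  1.51]
t 17.22 p [0.4816 0.0274 0.301 ] tipz 0.102 yaw 0.05 bed xy [-0.0778  0.0072] F [-0.2  0.3  1.8] gap 0.64 25.0 q6 [-0.06 -0.02  1.69 -0.    1.47  1.51]
```

Contact: Fz went from -1.3 to +1.8 N. I release and retreat.

```bash
python3 -m handwheel '[[[0,0,0,0,0.5],[0,0,0,0,0.6],[0,0,0,0,0.7],[0,0,0,0,0.7],[0,0,0.005,0,0.7],[0,0,0.02,0,0.7],[0,0,0.03,0,0.7],[0,0,0.03,0,0.7],[0,0,0.03,0,0.7],[0,-0.04,0,0,0.7],[0,-0.04,0,0,0.7],[0,-0.04,0,0,0.7],[0,-0.04,0,0,0.7],[0,-0.04,0,0,0.7],[0,-0.04,0,0,0.7],[0,0,0,0,0.7],[0,0,0,0,0.7]]]' >/dev/null; python3 st.py
python3 - <<'E'
from h import *
a=save('top','t5.png',(165,140,325,300),3);b=vision.snapshot('scene')
x=np.hstack([cv2.resize(z[:,:,::-1],(390,390),interpolation=2) for z in(a[150:280,165:295],b[90:220,210:340])]);cv2.imwrite('pics/f5.png',x)
for n in('scene','top'):
    for t in('hollow','blank_center','block_center'):
        for r in spotter.mark_of(n,t)[:2]:print(n,t,round(r['score'],2),np.round(r['location'],4))
E
```

```text
t 18.63 p [ 0.4812 -0.2146  0.4153] tipz 0.2163 yaw -0.18 bed xy [ 0.0094 -0.2185] F [ 0.1  0.4 -0.6] gap 0.854 0.0 q6 [-0.53  0.03  1.41  0.    1.7   1.05]
scene hollow 0.95 [0.4813 0.0244 0.0978]
scene blank_center 0.78 [ 0.4316 -0.222   0.0006]
scene blank_center 0.59 [0.479  0.0203 0.1009]
scene block_center 0.88 [0.4806 0.0281 0.0591]
top hollow 0.69 [0.4805 0.0278 0.099 ]
top blank_center 0.87 [0.4791 0.0292 0.1002]
top blank_center 0.56 [ 0.4812 -0.4514  0.0043]
top block_center 0.23 [ 0.5079  0.1386 -0.0006]
```

View pics/f5.png

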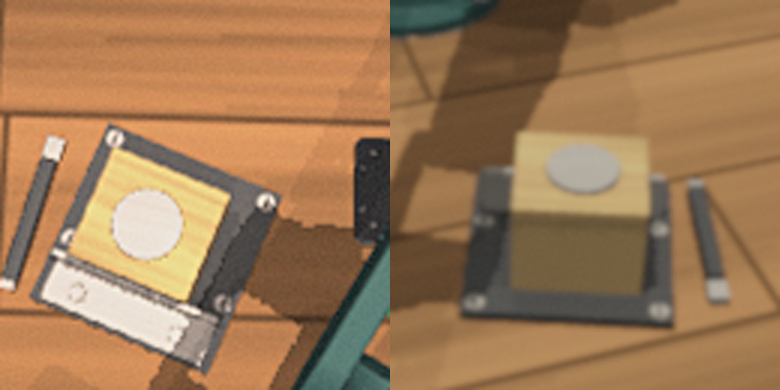

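```bash
python3 - <<'E'
import cv2,numpy as np
from h import ray
for f,s,z in(('t3.png',4,.1),('t5.png',3,.105)):
    im=cv2.imread('pics/'+f).astype(int);h=cv2.cvtColor(im.astype(np.uint8),cv2.COLOR_BGR2HSV)
    c=(np.array([200,337])/4*s).astype(int);m=np.zeros(h.shape[:2],bool);r=15*s;m[c[1]-r:c[1]+r,c[0]-r:c[0]+r]=1
    m&=(h[:,:,2]<140) if s==4 else (h[:,:,1]<65)&(h[:,:,2]>120)
    n,l,st,ce=cv2.connectedComponentsWithStats(m.astype(np.uint8));i=1+st[1:,4].argmax()
    u,v=(ce[i]+.5)/s-.5+[165,140];print(st[i],2*np.sqrt(st[i,4]/np.pi)/s,u,v,ray('top',u,v,z).round(4))
E
```

```text
[ 165  304   69   69 3696] 17.14987856615383 214.31344696969697 224.07433712121212 [0.4809 0.0268 0.1   ]
[ 111  219   72   71 3912] 23.525194765999654 213.49769938650306 224.30538513974096 [0.4797 0.0286 0.105 ]
```

The blank's centre is about 2 mm from the hollow's, lying flat with the block home and the gripper clear. Handing in.

```bash
python3 -c "
from bench import hand_in
print(hand_in())"
```

```text
the job is handed in; nothing more can be done
None
```

The job is handed in with no verdict returned: the block lies hollow-up, pressed against the stop angle, the steel blank covers the hollow about 2 mm off centre, the gripper is clear, and nothing but the block and blank was touched.

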